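# Set the cure timer, then hold a dop head home in its bayonet collar

### The job

On the curing station, first turn the timer dial to 4 (the fourth tick clockwise after the dotted 0 tick). Then take the brass dop head that has two side lugs, push it down into the station's spring collar with the lugs through the notches, and twist it a quarter turn clockwise to its stop. Finish still gripping it, keeping it pressed fully down and turned against the springs; leave the other things on the bench where they are.

Things in the scene. Friction and masses are not known exactly. Their poses are not given: they have to be found in the camera images.
- station: bench curing station, fixed: a grey housing 140 (x) x 260 (y) x 50 mm tall with the timer dial on its top at station (0,-75) mm and the steel bayonet collar at station (0,+75) mm; origin centre of underside, z up
- collar_mouth (a point): centre of the collar's mouth, at its lip's top face, 74 mm above the table; axes are the station's. Collar: round, 84 mm wide, 24 mm above the housing. The mouth is a round hole 48 mm wide with two opposite notches along the station's y axis, 14 mm wide, reaching 32 mm from the axis. Under the 6 mm lip lugs turn clockwise (seen from above) only, to a stop just past 90 degrees
- plunger (a joint): spring plate inside the collar, m pressed down, 0 at rest (plate 7 mm below the mouth), 0.012 at the bottom stop. Pressing takes 4 N to start and 11 N at the bottom. The lugs pass under the lip only when it is pressed more than about 0.006
- rotor (a joint): angle (rad) by which the return spring under the lip has been turned clockwise, 0 at rest, about 1.4 to 1.6 with the head turned fully; the lugs drive it after at most about 10 degrees of free turning. It resists with 0.02 N m at first and about 0.08 N m at a quarter turn, and springs back
- dial (a joint): timer dial, rad, grows clockwise seen from above: 0 with its pointer (white line) on the 0 tick, 0.4712 a tick, so 1.885 on tick 4 and 4.712 on tick 10. The pointer stands at +135 degrees from the station's x axis at 0, at +27 degrees at 4. Eleven black ticks surround it: 0 carries a round dot; 0, 5 and 10 are longer. No click steps; stays where left (friction 0.04 N m)
- dial_grip (a point): on the dial's axis, 28 mm above the housing top, at the height to grip; its x axis runs along the grip bar towards the pointer. The bar is 46 mm long, 14 mm thick, and stands 28 mm tall on a round skirt 56 mm wide; the bar's top is 9 mm above this point
- head: the lugged dop head: brass, upright on the table, 54 mm tall, 0.11 to 0.23 kg. Round body 44 mm wide, 26 mm tall; two opposite lugs at its foot along its own x axis (62 mm over both, 10 mm wide, 7 mm tall, flush with the underside); on top a grip bar along the same x axis, 44 mm long, 16 mm thick, 28 mm tall. Origin centre of underside, z up; half a turn makes no difference
- head_grip (a point): on the head's axis at the height to grip, 42 mm above its underside, 12 mm below the bar's top; axes as the head's
- plain_head: bystander: the other head, brass, 48 mm wide and 56 mm tall, with a round mushroom knob and no side lugs; does not fit the collar; origin centre of its underside
- dop_stick: bystander: wooden stick with a steel tip, 8 mm thick, 125 mm long, lying flat; origin near its middle, underside
- cone_cup: bystander: dark steel cone on a round foot, 54 mm wide, 60 mm tall; origin centre of underside
- jar: bystander: amber screw-cap jar, 48 mm wide, 70 mm tall; origin centre of underside
- whetstone: bystander: yellow block 50 x 120 x 22 mm; origin centre of underside
- basin: bystander: wide pink bowl, 220 mm across, 75 mm tall; origin centre of underside
- bezel_ring: bystander: brass ring 44 mm wide, 10 mm tall; origin centre of underside
- brush: bystander: small hand brush about 160 mm long, lying flat; origin underside
Not all that is in view belongs to the job. Leave any green or purple look-alike of the head alone.

How it is judged:
By the outcome, as a careful person would: the job done as asked, in the order asked, and still so for the second after the job is handed in, while the arm keeps its last pose, push and grip.
It also fails if it takes over 59 s, if anything falls off the work surface, if the arm or the gripper's body presses on something with over 40 N, if the wrist force passes 120 N, or if a joint passes its speed limit or range.

### The arm

A 6-joint arm with a two-finger parallel gripper is mounted at the origin on the work surface. World frame = base frame: x ahead of the robot, y to its left, z up, the work surface at z = 0. Lengths are in m, angles in rad, forces in N, time in s.
With the tool pointing down it reaches from about 0.35 to 0.975 m from the base axis. Payload 17.4 kg.
Tool frame: the origin (TCP) lies at the very end of the fingers, on their centre line; the grasp point (between the pads) lies 19 mm behind it; z points along the fingers, y is the line along which they close (so a half turn about z gives the same grasp; the last joint's range is limited). The gripper opens to 85 mm and grips with 20 to 120 N. Pads are 22 mm wide; open, the fingers measure 114 mm over their backs; the gripper's body (76 mm by 85 mm) begins 54 mm behind the grasp point. The pads swing forward as they close: fully open they stand 13 mm farther back than shut.
Start: joints at [-1.262, 0.116, 1.442, -0, 1.584, -0.038], TCP at [0.229, -0.635, 0.231] pointing down, gripper open.
Joint ranges: [-2.83, 2.83], [-0.83, 2.19], [0.07, 2.5], [-1.14, 4.28], [0.01, 3], [-2.97, 2.97]. Speed limits (rad/s): [1.89, 1.89, 2.22, 3.14, 3.14, 3.14].

### API

Orientations are given as [roll, pitch, yaw] about the fixed x, y, z axes, in that order (R = Rz(yaw) Ry(pitch) Rx(roll)).
In Python, from cell import r, imaging, workorder gives the robot as it stands.
- The arm moves only by the shell command python3 -m jog 'ROWS' [FORCE]. ROWS is JSON, a list of rows, each a list of 5 numbers: the shift along the world's x, y, z normalised to -1 to 1, where 1 is 600 mm, then the turn about the world's z normalised to -1 to 1, where 1 is 360 degrees, then the closure, from 0 (fully open) to 1 (shut). A call has exactly 10 rows; each row is the pose to reach, as a shift and turn from the pose commanded when the call began, turning the shorter way round; what a row does not reach only later rows make up. A row lasts 1/12 s, in which the tool goes at most 41.7 mm and 7.16 degrees, less where a joint would pass 70% of its speed; a pose out of reach is approached as far as the arm can. A call with a number of a shift or a turn outside -1 to 1 is refused whole. A call with a gripper value outside its range is refused whole. The fingers move at their own pace and stop on an object; FORCE is the grip in N (left out, the last holds). Time passes only in rows, so rows that repeat a pose let the fingers close, or fill a call up. It gives the time, the measured TCP pose, the force, the opening and the grip force at its end, in the units of the state.
- r.get_obs(): the state, without advancing time (a new reading comes with each control period).
- imaging.snapshot(name): name is "scene" or "side" or "wrist"; returns (picture, depth): 384x512x3 uint8, red, green, blue; 384x512 float32, m along the optical axis (not along the pixel's ray), 0 where there is no reading.
- imaging.get_calibration(name): a dict with "fx", "fy", "cx", "cy" (pixels), "origin" and "attitude" of the camera in the world; the wrist camera has in their place "hand_eye" (4x4, takes a point from camera to tool coordinates, whose origin is the TCP and whose axes are the flange's). Camera axes: x right, y up, looking along -z (the intrinsics and any distortion apply to the point x, -y, -z); pixel columns grow to the right and rows downward; lengths in m; the calibration is good to about 2 mm. A picture is of the moment at which its call begins: read the wrist's pose just before it. get_calibration takes no time and is no camera call.
- workorder.finish_job(): hands the job in; it is judged then, once.
The state is a dict: "clock": time; "joint_pos": joint angles; "joint_vel": joint speeds; "joint_efforts": joint torques, N m; "tcp_pos": TCP position; "eef_rot": TCP orientation; "force": force on the tool from outside, world axes, zero at the start; "moment": the same for the moment, N m; "finger_gap": opening from 0.0 (shut) to 1.0 (fully open); "grasp_force": force on a finger pad.
Only numpy, scipy, OpenCV 4.12 (cv2) and the standard library are available. Lean on these libraries where they do the work, as an engineer would, in place of code of your own. Each camera call takes 0.05 s, during which the arm holds its last target. There are 200 camera calls.

## Working session

There is one attempt and no reset: what is moved stays moved. The work goes in short steps, Python scripts to look and compute and a shell command to move; the robot and the scene stay as the last step left them, time stands still between calls to the robot, and variables do not carry over. Pictures are saved under pics/ and viewed, at most 10 in all, crops included, and the job is handed in when it is done.

```bash
mkdir -p pics; ls; cat > h.py <<'E'
import numpy as np,cv2
from cell import r,imaging,workorder
from scipy.spatial.transform import Rotation as R
def cam(n):
    c=imaging.get_calibration(n); o=r.get_obs()
    if n=='wrist':
        T=np.eye(4);T[:3,:3]=rot(o['eef_rot']);T[:3,3]=o['tcp_pos'];M=T@np.array(c['hand_eye'])
    else:
        M=np.eye(4);M[:3,3]=c['origin'];a=np.array(c['attitude']);M[:3,:3]=a if a.shape==(3,3) else rot(a)
    return c,M
def rot(a):
    a=np.array(a); return R.from_euler('xyz',a).as_matrix()
def snap(n,f):
    c,M=cam(n);p,d=imaging.snapshot(n);cv2.imwrite(f'pics/{f}.png',p[:,:,::-1]);np.savez(f'pics/{f}.npz',p=p,d=d,M=M,k=[c['fx'],c['fy'],c['cx'],c['cy']]);return p,d
def pts(f):
    z=np.load(f'pics/{f}.npz');d=z['d'];fx,fy,cx,cy=z['k'];v,u=np.indices(d.shape)
    P=np.stack([(u-cx)/fx*d,-(v-cy)/fy*d,-d],-1)
    return P@z['M'][:3,:3].T+z['M'][:3,3],z['p'],d
def ray(f,u,v,zz):
    z=np.load(f'pics/{f}.npz');fx,fy,cx,cy=z['k'];M=z['M']
    q=M[:3,:3]@np.array([(u-cx)/fx,-(v-cy)/fy,-1]);return M[:3,3]+q*(zz-M[2,3])/q[2]
E
python3 - <<'E'
from h import *
for n in('scene','side','wrist'): print(imaging.get_calibration(n))
p,d=snap('scene','s1');q,e=snap('side','d1')
print(r.get_obs())
E
```

```text
pics
{'fx': 496.40121806022245, 'fy': 496.40121806022245, 'cx': 248.9697598084503, 'cy': 195.46886505180913, 'origin': array([1.66592599, 0.08361158, 1.35940627]), 'attitude': array([0.72247488, 0.00317912, 1.60981022])}
{'fx': 353.9608962702701, 'fy': 353.9608962702701, 'cx': 253.3526726417431, 'cy': 187.08604857187413, 'origin': array([ 0.40115681, -0.83172873,  0.63719747]), 'attitude': array([ 1.0011821 , -0.00613354, -0.17559699])}
{'fx': 277.2046687254329, 'fy': 277.2046687254329, 'cx': 253.09442071379877, 'cy': 187.86317283434204, 'hand_eye': array([[ 7.29474871e-04,  9.60369030e-01,  2.78730686e-01,
         7.05100082e-02],
       [ 9.99998375e-01, -1.16010057e-03,  1.38000944e-03,
         2.19885460e-04],
       [ 1.64867395e-03,  2.78729226e-01, -9.60368315e-01,
        -1.42829458e-01],
       [ 0.00000000e+00,  0.00000000e+00,  0.00000000e+00,
         1.00000000e+00]])}
{'clock': 0.1, 'joint_pos': array([-1.26179115e+00,  1.16454597e-01,  1.44222323e+00, -6.67065410e-06,
        1.58396849e+00, -3.78364666e-02]), 'joint_vel': array([-0.00065265,  0.00087309, -0.00112481, -0.00079221, -0.00161624,
        0.00044676]), 'joint_efforts': array([ 1.71347492e-03, -7.33667707e+01, -6.33787823e+01,  6.60986461e-05,
        5.27642114e-03, -1.25670056e-05]), 'tcp_pos': array([ 0.22936736, -0.63465517,  0.23060943]), 'eef_rot': array([-3.14053950e+00, -3.31917906e-05,  3.46841541e-01]), 'force': array([0.05346222, 0.22259962, 0.568581  ]), 'moment': array([-0.00592448, -0.03903763,  0.01697219]), 'grasp_force': 0.0, 'finger_gap': 1.0011131034375471}
```

View pics/s1.png

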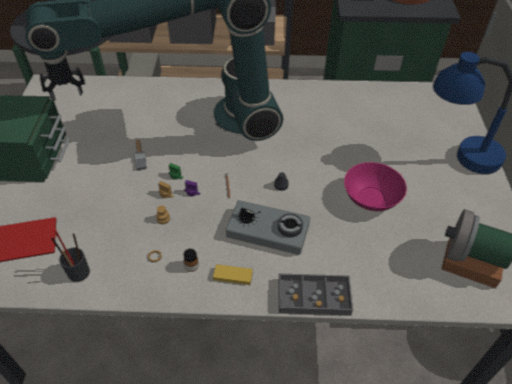

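View pics/d1.png

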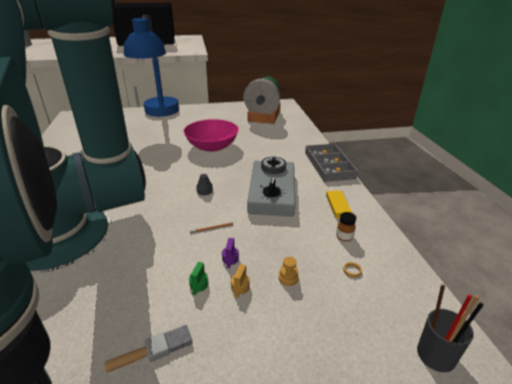

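Scene picture: station around px (268,226), with the dial at (248,215) and the collar at (290,224). The brass lugged head is at (165,188), with green and purple look-alikes beside it and the plain head at (162,214). Next I'll get coarse positions from depth.

```bash
python3 - <<'E'
from h import *
W,p,d=pts('s1')
for n,(u,v) in dict(head=(165,187),plain=(162,212),collar=(290,224),dial=(248,215),table=(200,240)).items():
    print(n,W[v,u].round(3))
# housing top
z=W[...,2];m=(abs(z-.05)<.006)&(W[...,0]>.3);m[:190]=0;m[260:]=0;m[:,:215]=0;m[:,320:]=0
mm=m.astype('uint8');c=cv2.minAreaRect(W[m][:,:2].astype('float32'));print('housing',c,m.sum())
b=(z>.035)&(z<.07);b[:178]=0;b[:198]*=True;b[200:]=0;b[:,155:]=b[:,155:]; b[:,:155]=0;b[:,174:]=0
print('head',b.sum(),W[b][:,:2].mean(0),cv2.minAreaRect(W[b][:,:2].astype('float32')))
W,p,d=pts('d1');print('side head',W[270,243],W[161,273],W[183,272])
E
```

```text
head [ 0.486 -0.266  0.053]
plain [ 0.605 -0.258  0.057]
collar [0.649 0.175 0.068]
dial [0.617 0.035 0.07 ]
table [ 0.675 -0.125 -0.   ]
housing ((0.6317765116691589, 0.1010606437921524), (0.25984272360801697, 0.14597740769386292), 74.63941192626953) 1806
head 81 [ 0.47677094 -0.27370398] ((0.4744053781032562, -0.27435600757598877), (0.04806049168109894, 0.022177182137966156), 63.12861633300781)
side head [ 0.48110852 -0.26870585  0.05222687] [0.65472632 0.19659618 0.06568768] [0.61244694 0.02636255 0.08706174]
```

```bash
python3 -m jog '[[0.37,0.58,0,0,0],[0.37,0.58,0,0,0],[0.37,0.58,0,0,0],[0.37,0.58,0,0,0],[0.37,0.58,0,0,0],[0.37,0.58,0,0,0],[0.37,0.58,0,0,0],[0.37,0.58,0,0,0],[0.37,0.58,0,0,0],[0.37,0.58,0,0,0]]' 40; python3 - <<'E'
from h import *
snap('wrist','w1');o=r.get_obs();print(o['tcp_pos'],o['eef_rot'])
E
python3 -m jog '[[0.26,0.52,0,0,0],[0.26,0.52,0,0,0],[0.26,0.52,0,0,0],[0.26,0.52,0,0,0],[0.26,0.52,0,0,0],[0.26,0.52,0,0,0],[0.26,0.52,0,0,0],[0.26,0.52,0,0,0],[0.26,0.52,0,0,0],[0.26,0.52,0,0,0]]'
python3 - <<'E'
from h import *
snap('wrist','w2');o=r.get_obs();print(o['tcp_pos'],o['eef_rot'])
a,b=cv2.imread('pics/w1.png'),cv2.imread('pics/w2.png');cv2.imwrite('pics/w12.png',cv2.resize(np.vstack([a[100:],b[100:]]),None,fx=1,fy=1))
E
```

```text
clock: 0.93
tcp_pos: [0.4521, -0.2846, 0.2312]
eef_rot: [-3.141, -0.0, 0.347]
force: [1.0, -0.6, -0.3]
finger_gap: 1.0
grasp_force: 0.0
[ 0.45473688 -0.28043308  0.2312695 ] [-3.14019086e+00 -1.87097844e-03  3.49684908e-01]
clock: 1.82
tcp_pos: [0.6082, 0.0282, 0.2304]
eef_rot: [-3.141, 0.001, 0.35]
force: [0.1, -0.2, 0.2]
finger_gap: 0.999
grasp_force: 0.0
[0.60764422 0.02649101 0.23052844] [-3.14119931e+00  1.24835521e-03  3.49223900e-01]
```

View pics/w12.png

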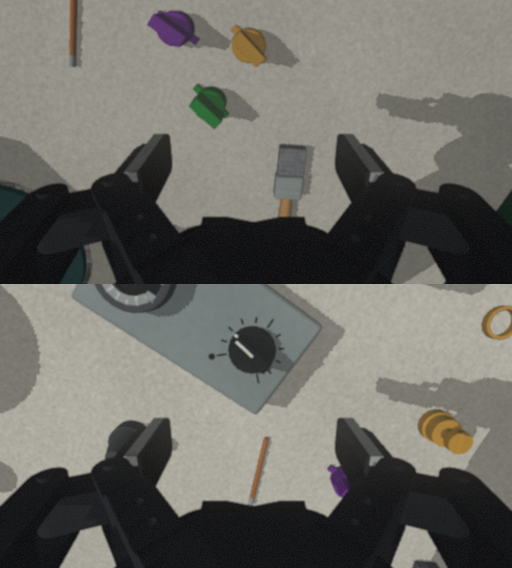

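w1 shows the brass head at about px (249,145), its bar running up-left to down-right, and the dial is at (252,165) in w2. The 0 dot is to the left at (211,172) and the pointer points up-left. I'll enlarge both.

```bash
python3 - <<'E'
import cv2,numpy as np
a,b=cv2.imread('pics/w1.png'),cv2.imread('pics/w2.png')
cv2.imwrite('pics/c1.png',np.hstack([cv2.resize(b[110:220,195:305],(440,440),interpolation=2),cv2.resize(a[100:190,205:295],(360,440),interpolation=2)[:440]]))
E
```

```text
(no output)
```

View pics/c1.png

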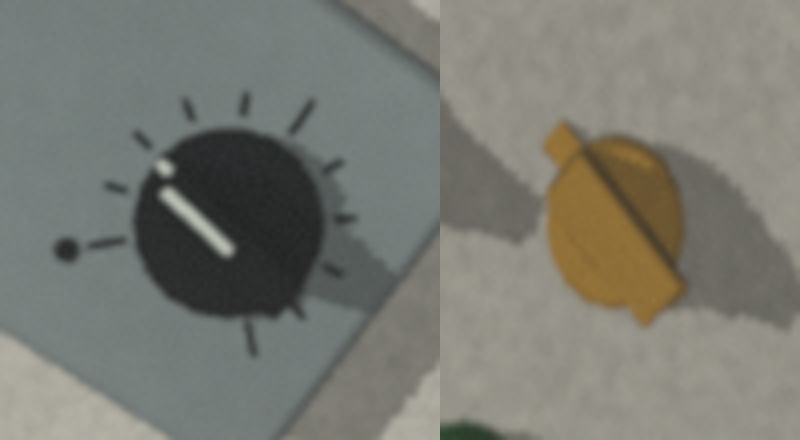

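```bash
python3 - <<'E'
from h import *
C=[(107,243),(116,188),(143,139),(188,110),(245,103),(303,115),(334,165),(345,218),(333,269),(297,311),(251,337)]
P=np.array([ray('w2',195+x/4-.4,110+y/4-.4,.05)[:2] for x,y in C])
from scipy.optimize import least_squares
k=np.arange(11)
def f(q):
    r_=np.where(k%5==0,q[4],q[3]);a=q[2]+np.radians(135-27*k);return (P-np.c_[q[0]+r_*np.cos(a),q[1]+r_*np.sin(a)]).ravel()
s=least_squares(f,[.612,.03,-.27,.036,.036]);q=s.x;print('dial c',q,np.degrees(q[2]),abs(s.fun).max())
a=ray('w2',195+230/4,110+252/4,.087);b=ray('w2',195+167/4,110+192/4,.087);sp=ray('w2',195+164/4,110+166/4,.059)
print(a,b,sp,'ptr deg',np.degrees(np.arctan2(*(b-a)[1::-1])),np.degrees(np.arctan2(sp[1]-q[1],sp[0]-q[0])))
W,p,d=pts('w2');m=(W[...,2]>.077)&(W[...,2]<.1);m[:110]=0;m[220:]=0;m[:,:195]=0;m[:,305:]=0
print('bar',m.sum(),cv2.minAreaRect(W[m][:,:2].astype('float32')),np.median(W[m][:,2]))
hs=np.array([[.0,.0]])
yaw=q[2];n=np.array([-np.sin(yaw),np.cos(yaw)]);print('collar',q[:2]+.15*n)
W,p,d=pts('w1');m=(W[...,2]>.045)&(W[...,2]<.065);m[:100]=0;m[190:]=0;m[:,:205]=0;m[:,295:]=0
c=W[m][:,:2];print('head',m.sum(),cv2.minAreaRect(c.astype('float32')),np.median(W[m][:,2]))
u,S,v=np.linalg.svd(c-c.mean(0));print(c.mean(0),np.degrees(np.arctan2(v[0,1],v[0,0])))
a=ray('w1',205+(583-440)/4,100+147/4.89,.054);b=ray('w1',205+(685-440)/4,100+285/4.89,.054);print(a,b,np.linalg.norm(a-b),np.degrees(np.arctan2(*(b-a)[1::-1])))
E
```

```text
dial c [ 0.61237328  0.03178159 -0.25344259  0.03459241  0.03714672] -14.521190639956822 0.0005362764913463547
[0.61137309 0.03039749 0.087     ] [0.62078301 0.05131861 0.087     ] [0.62226183 0.05448846 0.059     ] ptr deg 65.78269769797922 66.46749525659335
bar 595 ((0.6128671765327454, 0.031946003437042236), (0.04533325508236885, 0.014345832169055939), 66.34569549560547) 0.0869582205467977
collar [0.64998399 0.17698984]
head 536 ((0.47329336404800415, -0.27074742317199707), (0.04351014643907547, 0.016196364536881447), 62.87568664550781) 0.0538680914237428
[ 0.47385429 -0.27055977] 62.70981593260019
[ 0.49035151 -0.25552031  0.054     ] [ 0.4699812  -0.29410512  0.054     ] 0.043631835980311326 -117.83118727016429
```

The dial's pointer is at world 66.2°, about tick 2 in the station frame (yaw −14.5°). It needs to reach 12.5°, so I'll grip the bar and turn it 53.8° clockwise.

```bash
python3 -m jog '[[0.0087,0.011,0,0.129,0],[0.0087,0.011,0,0.129,0],[0.0087,0.011,0,0.129,0],[0.0087,0.011,-0.05,0.129,0],[0.0087,0.011,-0.1,0.129,0],[0.0087,0.011,-0.15,0.129,0],[0.0087,0.011,-0.2,0.129,0],[0.0087,0.011,-0.2,0.129,0],[0.0087,0.011,-0.2,0.129,0],[0.0087,0.011,-0.2,0.129,0]]'; python3 -m jog '[[0,0,-0.03,0,0],[0,0,-0.06,0,0],[0,0,-0.0825,0,0],[0,0,-0.0825,0,0.4],[0,0,-0.0825,0,1],[0,0,-0.0825,0,1],[0,0,-0.0825,0,1],[0,0,-0.0825,0,1],[0,0,-0.0825,0,1],[0,0,-0.0825,0,1]]' 40
```

```text
clock: 2.7
tcp_pos: [0.6132, 0.0311, 0.1134]
eef_rot: [3.14, -0.001, 1.154]
force: [0.7, 0.1, 0.7]
finger_gap: 0.999
grasp_force: 0.0
clock: 3.53
tcp_pos: [0.6127, 0.0319, 0.0628]
eef_rot: [3.141, -0.0, 1.157]
force: [-4.9, 1.1, 6.8]
finger_gap: 0.155
grasp_force: 41.7
```

```bash
python3 -m jog '[[0,0,0.002,-0.02,1],[0,0,0.002,-0.04,1],[0,0,0.002,-0.06,1],[0,0,0.002,-0.08,1],[0,0,0.002,-0.1,1],[0,0,0.002,-0.118,1],[0,0,0.002,-0.135,1],[0,0,0.002,-0.1494,1],[0,0,0.002,-0.1494,1],[0,0,0.002,-0.1494,1]]';  python3 -m jog '[[0,0,0,0,1],[0,0,0,0,0],[0,0,0,0,0],[0,0,0,0,0],[0,0,0,0,0],[0,0,0,0,0],[0,0,0.06,0,0],[0,0,0.12,0,0],[0,0,0.18,0,0],[0,0,0.24,0,0]]'; python3 - <<'E'
from h import *
p,d=snap('wrist','w3');o=r.get_obs();print(o['tcp_pos'],o['eef_rot'])
W,p,d=pts('w3');n=(W[...,2]>.08)&(W[...,2]<.1)&(np.hypot(W[...,0]-.6126,W[...,1]-.0319)<.035)
print('bar',n.sum(),cv2.minAreaRect(W[n][:,:2].astype('float32')))
v,u=np.nonzero(n);v0,u0=int(v.mean()),int(u.mean());print(u0,v0)
cv2.imwrite('pics/c3.png',cv2.resize(p[max(v0-60,0):v0+60,max(u0-60,0):u0+60,::-1],(480,480),interpolation=2))
E
```

```text
clock: 4.37
tcp_pos: [0.6127, 0.0317, 0.0629]
eef_rot: [3.141, -0.0, 0.221]
force: [4.1, -0.6, -6.5]
finger_gap: 0.154
grasp_force: 40.6
clock: 5.2
tcp_pos: [0.6123, 0.0318, 0.2089]
eef_rot: [-3.142, -0.0, 0.219]
force: [-0.1, 1.2, 0.4]
finger_gap: 1.0
grasp_force: 0.0
[0.61416519 0.03182863 0.21712189] [ 3.1398161  -0.0086033   0.21887017]
bar 628 ((0.6130856275558472, 0.03177652508020401), (0.04520195350050926, 0.013180266134440899), 12.880171775817871)
253 180
```

View pics/c3.png

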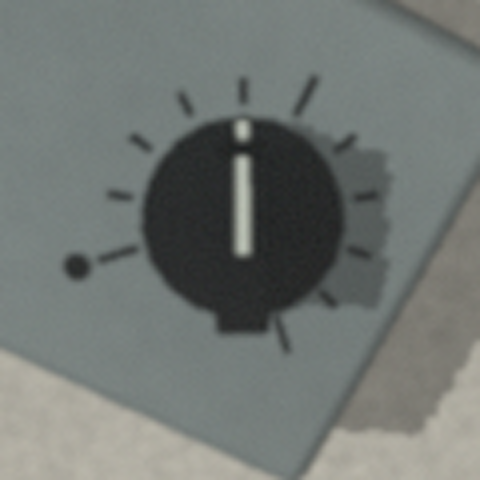

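The pointer stands on the 4th tick after the dotted 0 (pointer at (243,130), tick at (243,90) in the crop). On to the head.

```bash
python3 -m jog '[[-0.232,-0.504,0,0.14,0],[-0.232,-0.504,0,0.14,0],[-0.232,-0.504,0,0.14,0],[-0.232,-0.504,0,0.14,0],[-0.232,-0.504,0,0.14,0],[-0.232,-0.504,0,0.14,0],[-0.232,-0.504,0,0.14,0],[-0.232,-0.504,0,0.14,0],[-0.232,-0.504,0,0.14,0],[-0.232,-0.504,0,0.14,0]]'; python3 - <<'E'
from h import *
imaging.snapshot('wrist');imaging.snapshot('wrist');imaging.snapshot('wrist')
p,d=snap('wrist','w4');o=r.get_obs();print(o['tcp_pos'],o['eef_rot'])
W,p,d=pts('w4');z=W[...,2]
n=(z>.045)&(z<.065)&(np.hypot(W[...,0]-.4735,W[...,1]+.2706)<.035)
print('head',n.sum(),cv2.minAreaRect(W[n][:,:2].astype('float32')),np.median(z[n]))
m=((z>.015)&(z<.09)&(W[...,0]>.33)).astype('uint8');c=np.array([.4735,-.2706]);t=np.radians(62.8)
k,l,s,_=cv2.connectedComponentsWithStats(m)
for i in range(1,k):
  if s[i,4]>100:
    q=W[l==i];e=(q[:,:2]-c);a=e@[np.cos(t),np.sin(t)];b=e@[np.sin(t),-np.cos(t)]
    print(s[i,4],q.mean(0).round(3),'along',a.min().round(3),a.max().round(3),'close',b.min().round(3),b.max().round(3))
E
```

```text
clock: 6.08
tcp_pos: [0.4718, -0.2737, 0.2069]
eef_rot: [3.141, 0.001, 1.095]
force: [0.0, -0.4, 0.5]
finger_gap: 1.001
grasp_force: 0.0
[ 0.47372799 -0.27002738  0.2069493 ] [-3.14158595e+00 -2.40429869e-04  1.09863818e+00]
head 588 ((0.4731980264186859, -0.26989424228668213), (0.04321314021945, 0.015644723549485207), 63.286190032958984) 0.05376584543477628
1365 [ 0.464 -0.177  0.042] along 0.057 0.101 close -0.075 -0.032
1343 [ 0.586 -0.259  0.045] along 0.041 0.082 close 0.078 0.115
1146 [ 0.474 -0.269  0.04 ] along -0.021 0.022 close -0.022 0.021
1198 [ 0.385 -0.247  0.041] along -0.043 0.0 close -0.115 -0.072
490 [ 0.344 -0.384  0.017] along -0.185 -0.139 close -0.083 -0.042
```

```bash
python3 -m jog '[[0,0,-0.06,0,0],[0,0,-0.12,0,0],[0,0,-0.18,0,0],[0,0,-0.24,0,0],[0,0,-0.28,0,0],[0,0,-0.3005,0,0],[0,0,-0.3005,0,0],[0,0,-0.3005,0,0],[0,0,-0.3005,0,0.5],[0,0,-0.3005,0,1]]' 80; python3 -m jog '[[0,0,0,0,1],[0,0,0,0,1],[0,0,0,0,1],[0,0,0,0,1],[0,0,0,0,1],[0,0,0,0,1],[0,0,0,0,1],[0,0,0,0,1],[0,0,0,0,1],[0,0,0.01,0,1]]'
```

```text
clock: 7.12
tcp_pos: [0.4744, -0.271, 0.0287]
eef_rot: [3.139, 0.0, 1.099]
force: [-0.4, -0.8, 0.6]
finger_gap: 0.747
grasp_force: 0.0
clock: 7.95
tcp_pos: [0.473, -0.2704, 0.0319]
eef_rot: [-3.14, -0.0, 1.098]
force: [0.6, 0.1, -2.7]
finger_gap: 0.168
grasp_force: 78.1
```

```bash
python3 -m jog '[[0,0,0.06,0,1],[0,0,0.12,0,1],[0,0,0.18,0,1],[0.03,0.06,0.208,0.035,1],[0.05,0.12,0.208,0.035,1],[0.075,0.185,0.208,0.035,1],[0.1,0.25,0.208,0.035,1],[0.125,0.315,0.208,0.035,1],[0.15,0.38,0.208,0.035,1],[0.175,0.44,0.208,0.035,1]]'; python3 -m jog '[[0.04,0.06,0,0,1],[0.06,0.09,0,0,1],[0.06,0.09,0,0,1],[0.06,0.09,0,0,1],[0.06,0.09,0,0,1],[0.06,0.09,0,0,1],[0.06,0.09,0,0,1],[0.06,0.09,0,0,1],[0.06,0.09,0,0,1],[0.06,0.09,0,0,1]]';  python3 - <<'E'
from h import *
p,d=snap('wrist','w5');o=r.get_obs();print(o['tcp_pos'],o['eef_rot'])
cv2.imwrite('pics/w5b.png',cv2.resize(p[:,:,::-1],(768,576)))
E
```

```text
clock: 8.78
tcp_pos: [0.5785, -0.0043, 0.1577]
eef_rot: [-3.141, -0.0, 1.318]
force: [0.4, -1.5, -1.9]
finger_gap: 0.175
grasp_force: 78.7
clock: 9.62
tcp_pos: [0.6144, 0.047, 0.1576]
eef_rot: [3.141, -0.0, 1.318]
force: [-0.4, 0.3, -2.5]
finger_gap: 0.168
grasp_force: 78.8
[0.61436851 0.04709657 0.15760816] [ 3.14150551e+00 -7.09485508e-05  1.31778527e+00]
```

View pics/w5b.png

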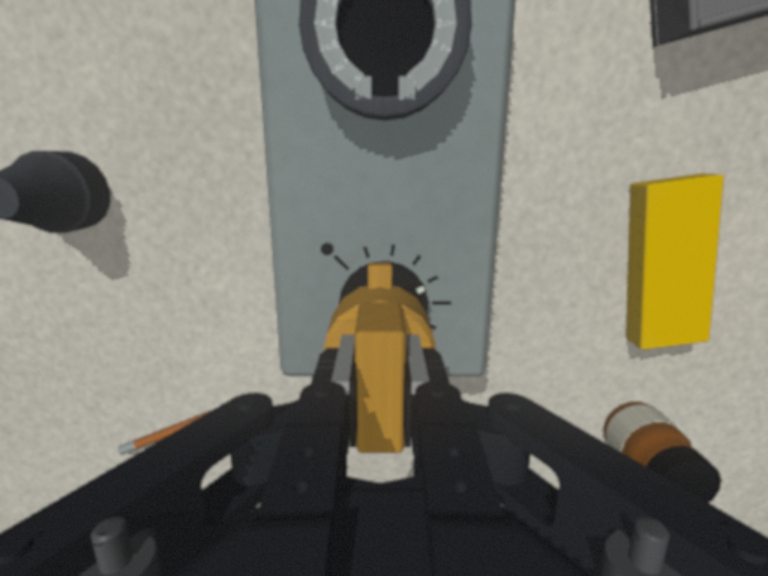

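The picture shows the collar at the top, around (385,25), with its near notch at (385,80), and the head held straight in the fingers. I'll move 50 mm closer to see the whole collar, then measure it and the held bar.

```bash
python3 -m jog '[[0.02,0.08,0,0,1],[0.02,0.08,0,0,1],[0.02,0.08,0,0,1],[0.02,0.08,0,0,1],[0.02,0.08,0,0,1],[0.02,0.08,0,0,1],[0.02,0.08,0,0,1],[0.02,0.08,0,0,1],[0.02,0.08,0,0,1],[0.02,0.08,0,0,1]]';  python3 - <<'E'
from h import *
from scipy.optimize import least_squares
p,d=snap('wrist','w6');o=r.get_obs();print(o['tcp_pos'],o['eef_rot'])
cv2.imwrite('pics/w6b.png',cv2.resize(p[:260,110:400,::-1],(870,780))[:600,:800])
W,p,d=pts('w6');z=W[...,2]
c0=np.array([.650,.177]);m=(abs(z-.074)<.004)&(np.hypot(*(W[...,:2]-c0).transpose(2,0,1))<.055)
X=W[m][:,:2];print('lip n',m.sum(),np.median(z[m]))
# boundary by angle: outer max radius per bin, inner min radius
c=c0.copy()
for _ in range(6):
    e=X-c;a=np.degrees(np.arctan2(e[:,1],e[:,0]));rr=np.hypot(*e.T);O=[];I=[]
    for b in range(-180,180,6):
        s=(a>=b)&(a<b+6)
        if s.sum()>8: O.append(X[s][rr[s].argmax()]);I.append(X[s][rr[s].argmin()])
    O=np.array(O);I=np.array(I)
    def fit(Q): return least_squares(lambda q:np.hypot(*(Q-q[:2]).T)-q[2],[*c,.04],loss='soft_l1',f_scale=.0005).x
    fo,fi=fit(O),fit(I);c=fo[:2]
print('outer',fo,len(O),'inner',fi)
T=rot(o['eef_rot']);n=(z>.178)&(z<.195);v,u=np.nonzero(n)
l=(W[n]-o['tcp_pos'])@T;k=(abs(l[:,1])<.012)&(abs(l[:,0])<.04);print('bar in tool',k.sum(),cv2.minAreaRect(l[k][:,:2].astype('float32')),np.percentile(l[k][:,0],[1,99]),np.median(z[n][k]))
E
```

```text
clock: 10.5
tcp_pos: [0.6264, 0.0951, 0.1575]
eef_rot: [3.142, -0.0, 1.318]
force: [0.4, 1.0, -2.8]
finger_gap: 0.171
grasp_force: 78.7
[0.62642447 0.09519959 0.15754375] [3.14155711e+00 1.79532776e-05 1.31797523e+00]
lip n 6092 0.07408833303771911
outer [0.6505687  0.17702106 0.04162032] 60 inner [0.65049299 0.17699254 0.02427291]
bar in tool 3437 ((-0.00019369274377822876, 0.000249689444899559), (0.023964853957295418, 0.044423531740903854), 88.76500701904297) [-0.02099477  0.02165478] 0.1843723862938419
```

View pics/w6b.png

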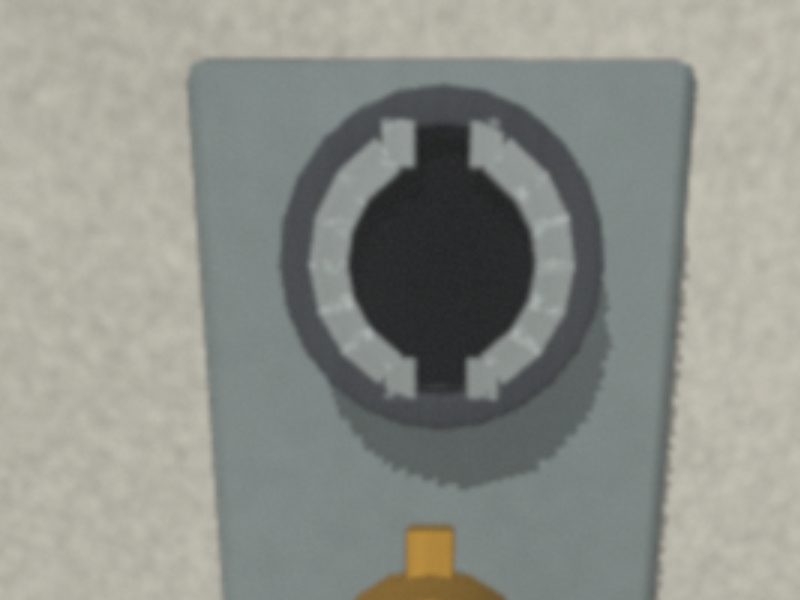

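The whole collar is visible, with its notches up and down along the tool axis. Its centre is (0.6505, 0.177), the circle fits match the given sizes, and the head is centred on the tool. Moving over it and starting down.

```bash
python3 -m jog '[[0.0402,0.1358,0,0,1],[0.0402,0.1358,0,0,1],[0.0402,0.1358,-0.02,0,1],[0.0402,0.1358,-0.04,0,1],[0.0402,0.1358,-0.06,0,1],[0.0402,0.1358,-0.08,0,1],[0.0402,0.1358,-0.085,0,1],[0.0402,0.1358,-0.085,0,1],[0.0402,0.1358,-0.085,0,1],[0.0402,0.1358,-0.085,0,1]]'; python3 -m jog '[[0,0,-0.002,0,1],[0,0,-0.004,0,1],[0,0,-0.006,0,1],[0,0,-0.008,0,1],[0,0,-0.01,0,1],[0,0,-0.012,0,1],[0,0,-0.014,0,1],[0,0,-0.015,0,1],[0,0,-0.015,0,1],[0,0,-0.015,0,1]]'
```

```text
clock: 11.38
tcp_pos: [0.6509, 0.1765, 0.1074]
eef_rot: [3.141, -0.001, 1.318]
force: [0.8, -0.2, -1.5]
finger_gap: 0.171
grasp_force: 78.8
clock: 12.22
tcp_pos: [0.6506, 0.1769, 0.0975]
eef_rot: [-3.142, -0.0, 1.318]
force: [0.1, -0.5, -2.2]
finger_gap: 0.174
grasp_force: 78.8
```

Four millimetres into the mouth with no contact force. Pressing down.

```bash
python3 -m jog '[[0,0,-0.004,0,1],[0,0,-0.008,0,1],[0,0,-0.012,0,1],[0,0,-0.016,0,1],[0,0,-0.019,0,1],[0,0,-0.021,0,1],[0,0,-0.023,0,1],[0,0,-0.023,0,1],[0,0,-0.023,0,1],[0,0,-0.023,0,1]]'
```

```text
clock: 13.05
tcp_pos: [0.6508, 0.1769, 0.0844]
eef_rot: [3.141, -0.0, 1.318]
force: [-2.4, -0.3, 7.9]
finger_gap: 0.172
grasp_force: 80.1
```

```bash
python3 -m jog '[[0,0,-0.001,-0.015,1],[0,0,-0.0015,-0.03,1],[0,0,-0.0015,-0.045,1],[0,0,-0.0015,-0.06,1],[0,0,-0.0015,-0.075,1],[0,0,-0.0015,-0.09,1],[0,0,-0.0015,-0.105,1],[0,0,-0.0015,-0.12,1],[0,0,-0.0015,-0.135,1],[0,0,-0.0015,-0.135,1]]';python3 -c "
from h import *;print(r.get_obs()['moment'])"; python3 -m jog '[[0,0,0,-0.015,1],[0,0,0,-0.03,1],[0,0,0,-0.045,1],[0,0,0,-0.06,1],[0,0,0,-0.075,1],[0,0,0,-0.09,1],[0,0,0,-0.1,1],[0,0,0,-0.11,1],[0,0,0,-0.11,1],[0,0,0,-0.11,1]]';python3 -c "
from h import *;print(r.get_obs()['moment'])"
```

```text
clock: 13.88
tcp_pos: [0.6508, 0.1767, 0.0836]
eef_rot: [3.141, -0.001, 0.464]
force: [-2.9, -1.1, 7.7]
finger_gap: 0.17
grasp_force: 80.2
[-0.35185518  0.4571844   0.04787039]
clock: 14.72
tcp_pos: [0.6509, 0.1767, 0.0836]
eef_rot: [-3.142, -0.001, -0.222]
force: [-2.8, -1.8, 8.4]
finger_gap: 0.174
grasp_force: 80.2
[-0.38126711  0.42308119  0.04472919]
```

```bash
python3 -m jog '[[0,0,-0.001,-0.002,1],[0,0,-0.002,-0.004,1],[0,0,-0.0025,-0.006,1],[0,0,-0.0025,-0.008,1],[0,0,-0.0025,-0.01,1],[0,0,-0.0025,-0.012,1],[0,0,-0.0025,-0.012,1],[0,0,-0.0025,-0.012,1],[0,0,-0.0025,-0.012,1],[0,0,-0.0025,-0.012,1]]' 100;python3 -c "
from h import *;o=r.get_obs();print(o['moment'],o['tcp_pos'],o['force'],o['eef_rot'])
for i in range(5): imaging.snapshot('wrist');o=r.get_obs();print(o['moment'][2],o['tcp_pos'][2],o['force'][2])"
```

```text
clock: 15.55
tcp_pos: [0.6509, 0.1767, 0.0822]
eef_rot: [-3.142, -0.001, -0.296]
force: [-3.0, -2.5, 9.2]
finger_gap: 0.166
grasp_force: 101.3
[-0.46995348  0.53211319  0.32453865] [0.65086872 0.17669396 0.08223971] [-3.0080475  -2.45882723  9.23138432] [-3.14152458e+00 -1.10622353e-03 -2.96358772e-01]
0.30001026175940865 0.08220519283233976 10.576598376329866
0.2946499259958664 0.08219379157660181 9.074056944944017
0.28304125221760734 0.08222534732121911 9.993964817256629
0.2804136104970467 0.08221928933782623 9.203070937587036
0.3357950578800042 0.08218817804687284 10.205879803581048
```

The moment has jumped to 0.3 N m, so it is against the twist stop. Pressing slightly further to confirm the bottom.

```bash
python3 -m jog '[[0,0,-0.001,0,1],[0,0,-0.002,0,1],[0,0,-0.002,0,1],[0,0,-0.002,0,1],[0,0,-0.002,0,1],[0,0,-0.002,0,1],[0,0,-0.002,0,1],[0,0,-0.002,0,1],[0,0,-0.002,0,1],[0,0,-0.002,0,1]]';python3 - <<'E'
from h import *
for i in range(3): imaging.snapshot('wrist');o=r.get_obs();print(o['moment'][2],o['tcp_pos'][2],o['force'][2])
p,d=snap('wrist','w7');W,p,d=pts('w7');T=rot(o['eef_rot']);l=(W-o['tcp_pos'])@T;z=W[...,2]
k=(z>.1)&(z<.12)&(abs(l[...,1])<.012)&(abs(l[...,0])<.04);print('bar top',np.median(z[k]),cv2.minAreaRect(l[k][:,:2].astype('float32')))
cv2.imwrite('pics/c7.png',cv2.resize(p[:,:,::-1],(768,576)))
E
```

```text
clock: 16.63
tcp_pos: [0.651, 0.1767, 0.0821]
eef_rot: [-3.141, -0.002, -0.296]
force: [-7.6, -3.7, 18.7]
finger_gap: 0.172
grasp_force: 102.8
0.3441877087644496 0.08213850277766188 18.139522165487456
0.29008793206505673 0.08210684075167321 17.905928645440675
0.3165490254411693 0.08209764558786783 18.18100231580659
bar top 0.10905677123121364 ((-0.0001031048595905304, 4.657171666622162e-05), (0.02398155815899372, 0.044349733740091324), 89.78400421142578)
```

View pics/c7.png

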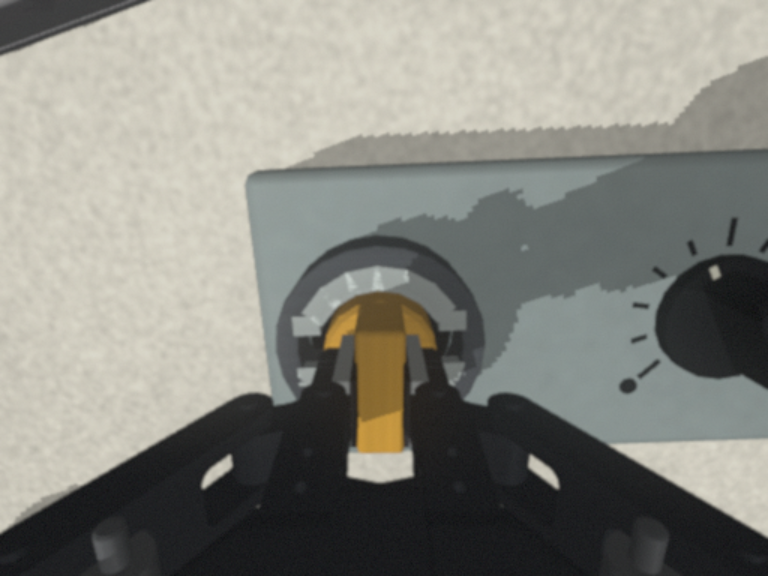

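Force rose without further travel, and the bar top is at 109 mm, which is what full press should give. The bar lies across the notches, and the dial at upper right still points to tick 4. Handing in.

```bash
python3 -c "
from cell import workorder;print(workorder.finish_job())"
```

```text
the job is handed in; nothing more can be done
None
```

The job is handed in at about 17 s on the clock: the dial is on 4, and the lugged head is pressed to the bottom, turned clockwise to its stop and still gripped. No verdict came back.

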